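# Log the red point pair on the sculptor's pointing recorder

## Robot

A 7-joint arm with a two-finger parallel gripper is mounted at the origin on the work surface. World frame = base frame: x ahead of the robot, y to its left, z up, the work surface at z = 0. Lengths are in m, angles in rad, forces in N, time in s.
With the tool pointing down it reaches from about 0.4 to 0.925 m from the base axis. Payload 5.6 kg.
Tool frame: the origin (TCP) lies between the finger pads, 19 mm behind the fingertips; this is the grasp point; z points along the fingers, y is the line along which they close (so a half turn about z gives the same grasp; the last joint's range is limited). The gripper opens to 85 mm and grips with 20 to 120 N. Pads are 22 mm wide; open, the fingers measure 114 mm over their backs; the gripper's body (76 mm by 85 mm) begins 54 mm behind the grasp point. The pads swing forward as they close: fully open they stand 13 mm farther back than shut.
Start: joints at [1.219, 0.468, -0.012, 1.603, 0.006, 1.071, -0.056], TCP at [0.198, -0.619, 0.25] pointing down, gripper open.
Joint ranges: [-2.53, 2.53], [-0.31, 2.02], [-1.57, 1.55], [0.28, 2.44], [-1.29, 4.43], [0.15, 1.84], [-2.92, 2.92]. Speed limits (rad/s): [2.57, 2.57, 3.14, 3.14, 3.14, 3.14, 3.14].

## Interface

Orientations are given as a unit quaternion [x, y, z, w].
In Python, from plant import bot gives the robot as it stands.
- The arm moves only by the tool send_rows, never from a script. Its argument "motion" is a list of rows, each an object with "delta_pos": the shift along the tool's x, y, z in m, a list of three; "twist": the turn about the tool's z in rad; "gripper": the opening, from 0 (shut) to 1 (fully open). A call has 1 to 8 rows; each row shifts and turns the commanded pose from where the row before left it, along the tool's axes as they then stand; what a row does not reach is not made up. A row lasts 1/10 s, in which the tool goes at most 50 mm and 8.59 degrees, less where a joint would pass 70% of its speed; a pose out of reach is approached as far as the arm can. A call with a gripper value outside its range is refused whole. The fingers move at their own pace and stop on an object; the grip force is fixed at half the most. Time passes only in rows, so rows that do not move let the fingers close. It gives the time, the measured TCP pose, the force, the opening and the grip force at its end, in the units of the state.
- bot.read_state(): the state, without advancing time (a new reading comes with each control period).
- bot.get_image(name): name is "scene" or "top" or "wrist"; returns the picture (420x560x3 uint8, red, green, blue); there is no depth.
- bot.camera_params(name): a dict with "K" (3x3 intrinsics, pixels), "dist" ([k1, k2, p1, p2, k3] as OpenCV has them; the pictures are not rectified), "rvec" (rotation vector, rad) and "tvec" (3), from world to camera coordinates, as OpenCV has them; the wrist camera has in their place "hand_eye" (4x4, takes a point from camera to tool coordinates, whose origin is the TCP and whose axes are the flange's). Camera axes: x right, y down, z forward; pixel columns grow to the right and rows downward; lengths in m; the calibration is good to about 2 mm. A picture is of the moment at which its call begins: read the wrist's pose just before it. camera_params takes no time and is no camera call.
- bot.sign_off(): hands the job in; it is judged then, once.
The state is a dict: "time_s": time; "joint_pos": joint angles; "qd": joint speeds; "effort": joint torques, N m; "position": TCP position; "orientation": TCP orientation; "force": force on the tool from outside, world axes, zero at the start; "ft_torque": the same for the moment, N m; "finger_gap": finger opening in m; "gripper_force": force on a finger pad.
Only numpy, scipy, OpenCV 4.12 (cv2) and the standard library are available. Lean on these libraries where they do the work, as an engineer would, in place of code of your own. Each camera call takes 0.05 s, during which the arm holds its last target. There are 200 camera calls.

## Task

Log the red point: with the gripper pointing straight down, point at the red-headed marker peg on the white plaster model, fingertips 1 to 3 cm above its head, and dwell there for at least a full second; then point and dwell in the same way at the red-headed peg on the wooden blank. Then press the green record button fully down with the fingertips, let it come back up and leave it. Touch neither the pegs, the model nor the blank, do not press the white erase button, pick nothing up and leave everything else where it is.

Things in the scene. Friction and masses are not known exactly. Their poses are not given: they have to be found in the camera images.
- model: White plaster model, fixed: plinth 150 x 150 x 45 mm, on it a small head 65 mm wide, 35 mm to the -x side, top 148 mm above the table. Origin: centre of the underside, on the table; z up. Three pegs stand on the plinth in a row along its y, 45 mm to its +x side, 50 mm apart, colours in any order. It may stand left or right.
- blank: Glued-up wooden blank, fixed, on the other side from the model: block 150 x 150 x 60 mm, on it a square post 65 mm wide, 35 mm to the -x side, top 145 mm above the table; on the -x -y corner a clamp with blue handle, 142 mm high. Origin: centre of the underside, on the table; z up. Three pegs stand on it in a row along its y, 45 mm to its +x side, 50 mm apart, colours in any order.
- recorder: Grey recorder box with black top, 120 (x) x 64 (y) x 35 mm, fixed between model and blank. Origin: centre of its underside; z up. Green record button 30 mm to its +x side, white erase button 30 mm to its -x side, both on top.
- record_top (a point): Centre of the top of the green record button (round, 28 mm across, in a black housing); pressed straight down. z up.
- record (a joint): Green record button: travel in m, 0 = up, 0.006 = fully down; a spring returns it, fully down takes about 5 N.
- erase (a joint): White erase button, same kind and size as the green one, 60 mm from it: 0 = up, 0.006 = down. Not to be pressed.
- red_model: Loose wooden marker peg with a red ball head (20 mm across), 24 mm foot, 42 mm tall, about 30 g, standing on the plaster model. Origin: centre of its underside, so the top of the head is 42 mm above it; z up.
- yellow_model: Loose wooden marker peg with a yellow ball head (20 mm across), 24 mm foot, 42 mm tall, about 30 g, standing on the plaster model. Origin: centre of its underside, so the top of the head is 42 mm above it; z up.
- blue_model: Loose wooden marker peg with a blue ball head (20 mm across), 24 mm foot, 42 mm tall, about 30 g, standing on the plaster model. Origin: centre of its underside, so the top of the head is 42 mm above it; z up.
- red_blank: Loose wooden marker peg with a red ball head (20 mm across), 24 mm foot, 42 mm tall, about 30 g, standing on the wooden blank. Origin: centre of its underside, so the top of the head is 42 mm above it; z up.
- yellow_blank: Loose wooden marker peg with a yellow ball head (20 mm across), 24 mm foot, 42 mm tall, about 30 g, standing on the wooden blank. Origin: centre of its underside, so the top of the head is 42 mm above it; z up.
- blue_blank: Loose wooden marker peg with a blue ball head (20 mm across), 24 mm foot, 42 mm tall, about 30 g, standing on the wooden blank. Origin: centre of its underside, so the top of the head is 42 mm above it; z up.
- mallet: Loose wooden carver's mallet lying on the table left of the work: dark head 64 mm across, 90 mm long, handle 26 mm thick, 260 mm long in all. Origin: below the joint of handle and head, on the table. Leave alone.
- glue: Loose white glue bottle with red cap, 60 mm across, 150 mm tall. Origin: centre of its underside. Leave alone.
- brush: Loose brush lying flat beyond the recorder. Origin: underside, on the table. Leave alone.
- offcut: Loose wood offcut, 90 x 45 x 45 mm, on the table at the right. Origin: centre of its underside. Leave alone.
Things that resemble listed ones, but are neither listed nor needed, are in the scene too. What is shaped like the yellow_model but orange is not meant. What is shaped like the recorder but purple or yellow is not meant.

How it is judged:
On the way, in this order (a step that is already met when the one before it is completed fails the run):
1. pointed down at the red peg on the plaster model from just above, dwelling (horizontal distance between the grasp point and red_model below 0.015 m and z of the grasp point in the frame of red_model between 0.062 and 0.117 m and (angle between the grasp point's own z axis and vertical below 0.35 rad or angle between the grasp point's own z axis and vertical above 2.79 rad)), for 0.8 s.
2. then pointed down at the red peg on the wooden blank from just above, dwelling (horizontal distance between the grasp point and red_blank below 0.015 m and z of the grasp point in the frame of red_blank between 0.062 and 0.117 m and (angle between the grasp point's own z axis and vertical below 0.35 rad or angle between the grasp point's own z axis and vertical above 2.79 rad)), for 0.8 s.
3. then the green record button pressed down with the fingers (value of joint record above 0.0045 m and contact force between the fingers and recorder above 0.5 N), for 0.03 s.
At the end, for the whole second after the job is handed in: Both dwells (tool point within 15 mm of the peg's axis, 20 to 75 mm above its head, within 0.35 rad of vertical, 0.8 s) and the press made in that order; both buttons up, pegs upright and within 8 mm, other loose things within 15 mm of their starts (value of joint each of record, erase below 0.0015 m and distance of each of red_model, yellow_model, blue_model, red_blank, yellow_blank, blue_blank from where it was at the start of the episode below 0.008 m and angle between each of red_model, yellow_model, blue_model, red_blank, yellow_blank, blue_blank's own z axis and vertical below 0.15 rad and distance of each of mallet, glue, brush, offcut from where it was at the start of the episode below 0.015 m); the robot touches nothing.
It fails at once if a peg, the model or the blank is touched by the robot (contact force between any of the fingers, the arm and red_model above 0.5 N or contact force between any of the fingers, the arm and yellow_model above 0.5 N or contact force between any of the fingers, the arm and blue_model above 0.5 N or contact force between any of the fingers, the arm and red_blank above 0.5 N or contact force between any of the fingers, the arm and yellow_blank above 0.5 N or contact force between any of the fingers, the arm and blue_blank above 0.5 N or contact force between any of the fingers, the arm and model above 0.5 N or contact force between any of the fingers, the arm and blank above 0.5 N).
It fails at once if the erase button is pressed (value of joint erase above 0.002 m).
It fails at once if a peg or another loose thing is shifted, lifted or knocked over (distance of any of red_model, yellow_model, blue_model, red_blank, yellow_blank, blue_blank from where it was at the start of the episode above 0.008 m or distance of any of mallet, glue, brush, offcut from where it was at the start of the episode above 0.015 m).
It also fails if it takes over 56 s, if anything falls off the work surface, if the arm or the gripper's body presses on something with over 40 N, if the wrist force passes 120 N, or if a joint passes its speed limit or range.

## Working session

There is one attempt and no reset: what is moved stays moved. The work goes in short steps, Python scripts to look and compute and a tool call to move; the robot and the scene stay as the last step left them, time stands still between calls to the robot, and variables do not carry over. Pictures are saved under pics/ and viewed, at most 10 in all, crops included, and the job is handed in when it is done.

Besides the shell and the picture viewer there is one more tool, called after ">>>" as name(argument=value, ...), one argument or row to a line, values as JSON. send_rows: Moves the arm, as the interface text tells. Its arguments: {"type":"object","properties":{"motion":{"type":"array"}},"required":["motion"]}

```bash
mkdir -p pics; cat > h.py <<'E'
import numpy as np, cv2
from plant import bot
def save(n,f):
    cv2.imwrite('pics/'+f,cv2.cvtColor(bot.get_image(n),cv2.COLOR_RGB2BGR))
def ray(n,uv):
    p=bot.camera_params(n);K=np.array(p['K']);d=np.array(p['dist'])
    x=cv2.undistortPoints(np.array([[uv]],float),K,d)[0,0]
    R=cv2.Rodrigues(np.array(p['rvec'],float))[0];t=np.array(p['tvec'],float).ravel()
    return -R.T@t, R.T@np.array([x[0],x[1],1])
def atz(n,uv,z):
    c,d=ray(n,uv);return c+d*(z-c[2])/d[2]
def proj(n,P):
    p=bot.camera_params(n)
    return cv2.projectPoints(np.array([P],float),np.array(p['rvec'],float),np.array(p['tvec'],float),np.array(p['K']),np.array(p['dist']))[0][0,0]
E
python3 - <<'E'
from h import *
save('scene','s.png');save('top','t.png')
print(bot.read_state())
for n in('scene','top'):print(n,ray(n,(280,210)))
E
```

```text
{'time_s': 0.1, 'joint_pos': array([ 1.21901013,  0.46830266, -0.01160247,  1.60352183,  0.00598817,
        1.07138463, -0.05629649]), 'qd': array([ 0.00113453, -0.00196155, -0.00053398, -0.00230345,  0.00174881,
       -0.00093983, -0.00099319]), 'effort': array([ 5.85096841e-04, -5.33515263e+01,  2.13855720e-02, -2.51964623e+01,
        1.14720603e-02,  4.33312525e-03, -2.54207305e-05]), 'position': array([ 0.19733844, -0.61883446,  0.24912877]), 'orientation': array([ 9.88109882e-01,  1.53747309e-01, -1.72866602e-04, -7.71836702e-04]), 'force': array([0.37997302, 0.50224201, 0.32589121]), 'ft_torque': array([-0.00966737,  0.01520031,  0.03293627]), 'gripper_force': 0.0, 'finger_gap': 0.08543811043855296}
scene (array([ 1.24426034, -0.40956191,  0.81937414]), array([-0.61560154,  0.38106312, -0.68990402]))
top (array([0.43097209, 0.02168969, 1.07771508]), array([ 0.10878739, -0.00874699, -0.994111  ]))
```

View pics/s.png

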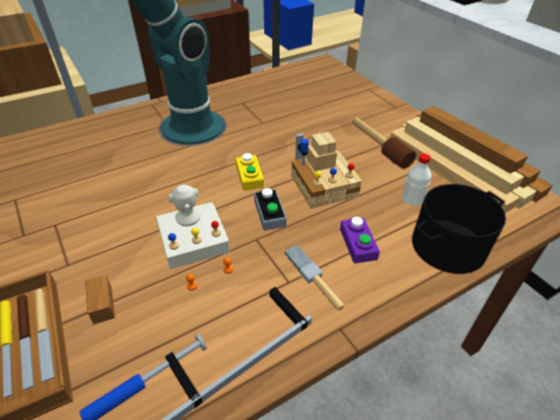

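View pics/t.png

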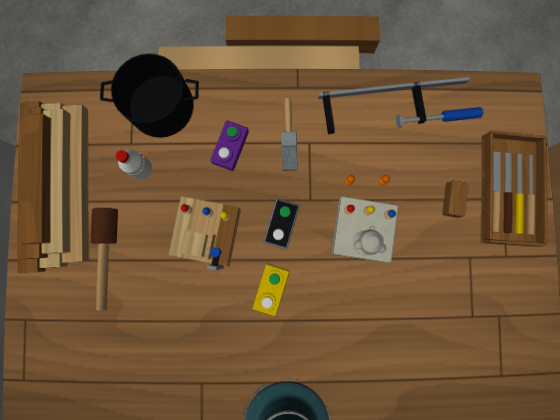

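The scene image shows the model's red head at about (215,225), the blank's at (351,167) and the green button at (272,208). In the top image they are at (350,209), (184,208) and (285,212). I'll enlarge both to refine these.

```bash
python3 - <<'E'
from h import *
t=cv2.imread('pics/t.png');s=cv2.imread('pics/s.png')
a=cv2.resize(t[190:280,160:420],None,fx=3,fy=3,interpolation=cv2.INTER_CUBIC)
b=cv2.resize(s[125:275,145:375],None,fx=2,fy=2,interpolation=cv2.INTER_CUBIC)
b=cv2.copyMakeBorder(b,0,0,0,780-460,0)
cv2.imwrite('pics/c.png',cv2.vconcat([a,b]))
# blob centroids near
def blob(im,u,v,r,col):
    x=im[v-r:v+r+1,u-r:u+r+1].astype(int);B,G,R=x[...,0],x[...,1],x[...,2]
    m=(R>1.8*np.maximum(G,B))&(R>90) if col=='r' else (G>1.5*np.maximum(R,B))&(G>60)
    ys,xs=np.nonzero(m);return (xs.mean()+u-r,ys.mean()+v-r),len(xs)
def tri(p,q):
    c1,d1=ray('top',p);c2,d2=ray('scene',q)
    k=np.linalg.lstsq(np.c_[d1,-d2],c2-c1,rcond=None)[0]
    A=c1+d1*k[0];C=c2+d2*k[1];return (A+C)/2,np.linalg.norm(A-C)
for n,tp,sp,c,z in(('rm',(350,209),(215,225),'r',.077),('rb',(184,208),(351,167),'r',.092),('gr',(285,212),(272,208),'g',.042)):
    p,np_=blob(t,*tp,8,c);q,nq=blob(s,*sp,8,c)
    print(n,p,np_,q,nq,tri(p,q),atz('top',p,z),atz('scene',q,z))
print(proj('top',(0.198,-.619,.25)),proj('top',(0,0,0)))
E
```

```text
rm (np.float64(350.15555555555557), np.float64(207.95555555555555)) 45 (np.float64(214.58536585365854), np.float64(224.1951219512195)) 41 (array([ 0.54472357, -0.16128146,  0.07809209]), np.float64(9.87489803720066e-05)) [ 0.54482688 -0.16152648  0.077     ] [ 0.5437199  -0.16087344  0.077     ]
rb (np.float64(183.78571428571428), np.float64(207.8095238095238)) 42 (np.float64(350.825), np.float64(166.05)) 40 (array([0.5455724 , 0.24815309, 0.0928575 ]), np.float64(0.0018102119880053153)) [0.54517894 0.2475559  0.092     ] [0.54499937 0.24987605 0.092     ]
gr (np.float64(284.48936170212767), np.float64(211.18085106382978)) 94 (np.float64(271.98), np.float64(206.81)) 100 (array([0.54006629, 0.0015002 , 0.05370465]), np.float64(0.000368471683158351)) [0.54122375 0.00110587 0.042     ] [0.52938487 0.00795168 0.042     ]
[583.72322965 362.22491659] [285.94528402 423.27128167]
```

View pics/c.png

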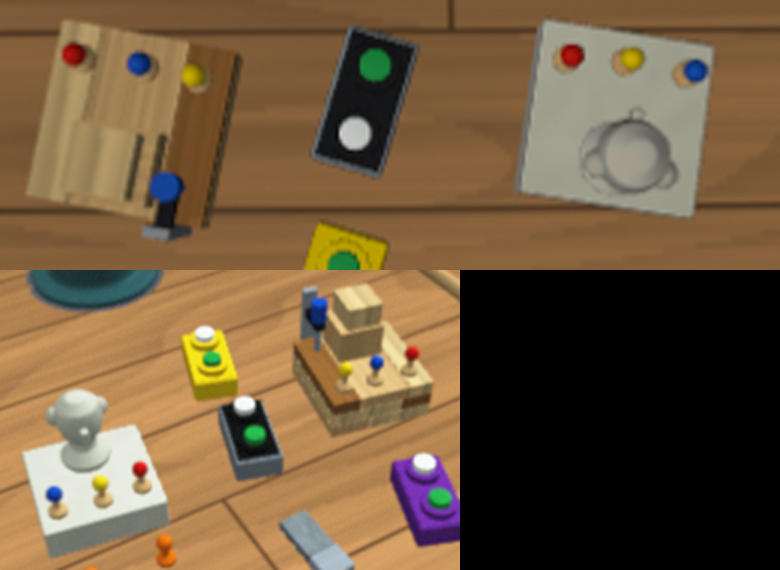

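Head heights come out at 0.078 and 0.093, matching the expected 0.077 and 0.092. First I square the tool to the world axes and shut the gripper.

>>> send_rows(
  motion=[
    {"delta_pos":[0,0,0],"twist":0.103,"gripper":0},
    {"delta_pos":[0,0,0],"twist":0.103,"gripper":0},
    {"delta_pos":[0,0,0],"twist":0.103,"gripper":0},
    {"delta_pos":[0,0,0],"twist":0,"gripper":0},
    {"delta_pos":[0,0,0],"twist":0,"gripper":0},
    {"delta_pos":[0,0,0],"twist":0,"gripper":0},
  ],
)

```text
time_s: 0.7
position: [0.1975, -0.6192, 0.2498]
orientation: [1.0, 0.001, -0.0, -0.0]
force: [0.4, 0.0, 0.3]
finger_gap: 0.0002
gripper_force: 0.0
```

>>> send_rows(
  motion=[
    {"delta_pos":[0.022,-0.029,0],"twist":0,"gripper":0},
    {"delta_pos":[0.022,-0.029,0],"twist":0,"gripper":0},
    {"delta_pos":[0.022,-0.029,0],"twist":0,"gripper":0},
    {"delta_pos":[0.022,-0.029,0],"twist":0,"gripper":0},
    {"delta_pos":[0.022,-0.029,0],"twist":0,"gripper":0},
    {"delta_pos":[0.022,-0.029,0],"twist":0,"gripper":0},
    {"delta_pos":[0.022,-0.029,0],"twist":0,"gripper":0},
    {"delta_pos":[0.022,-0.029,0],"twist":0,"gripper":0},
  ],
)

```text
time_s: 1.5
position: [0.3743, -0.3861, 0.2502]
orientation: [1.0, 0.0, 0.0, 0.0]
force: [0.1, 0.4, 0.1]
finger_gap: -0.0001
gripper_force: 0.0
```

>>> send_rows(
  motion=[
    {"delta_pos":[0.022,-0.029,0],"twist":0,"gripper":0},
    {"delta_pos":[0.022,-0.029,0],"twist":0,"gripper":0},
    {"delta_pos":[0.022,-0.029,0],"twist":0,"gripper":0},
    {"delta_pos":[0.022,-0.029,0],"twist":0,"gripper":0},
    {"delta_pos":[0.022,-0.029,0],"twist":0,"gripper":0},
    {"delta_pos":[0.022,-0.029,0],"twist":0,"gripper":0},
    {"delta_pos":[0.022,-0.029,0],"twist":0,"gripper":0},
    {"delta_pos":[0,0,0],"twist":0,"gripper":0},
  ],
)

```text
time_s: 2.3
position: [0.5306, -0.1787, 0.2502]
orientation: [1.0, 0.005, 0.001, -0.001]
force: [0.3, -0.6, -0.4]
finger_gap: -0.0001
gripper_force: 0.0
```

>>> send_rows(
  motion=[
    {"delta_pos":[0,0,0],"twist":0,"gripper":0},
    {"delta_pos":[0,0,0],"twist":0,"gripper":0},
  ],
)

```text
time_s: 2.5
position: [0.527, -0.1856, 0.2499]
orientation: [1.0, -0.001, -0.0, 0.0]
force: [-0.5, -0.6, -0.0]
finger_gap: 0.0001
gripper_force: 0.0
```

```bash
cat >> h.py <<'E'
from scipy.spatial.transform import Rotation as Ro
def wray(uv,st):
    p=bot.camera_params('wrist');H=np.array(p['hand_eye'])
    x=cv2.undistortPoints(np.array([[uv]],float),np.array(p['K']),np.array(p['dist']))[0,0]
    R=Ro.from_quat(st['orientation']).as_matrix()
    return st['position']+R@H[:3,3], R@H[:3,:3]@np.array([x[0],x[1],1])
def watz(uv,st,z):
    c,d=wray(uv,st);return c+d*(z-c[2])/d[2]
E
python3 - <<'E'
from h import *
st=bot.read_state();save('wrist','w1.png');print(st['position'],st['orientation'],st['joint_pos'])
p=bot.camera_params('wrist');H=np.array(p['hand_eye'])
R=Ro.from_quat(st['orientation']).as_matrix()
q=H[:3,:3].T@(R.T@(np.array([.545,-.161,.077])-st['position'])-H[:3,3])
print('expect',cv2.projectPoints(q[None],np.zeros(3),np.zeros(3),np.array(p['K']),np.array(p['dist']))[0].ravel())
im=cv2.imread('pics/w1.png').astype(int);B,G,Rr=im[...,0],im[...,1],im[...,2]
n,l,s,c=cv2.connectedComponentsWithStats(((Rr>1.8*np.maximum(G,B))&(Rr>90)).astype('uint8'))
for i in range(1,n):
    if s[i,4]>60:print(s[i],c[i],watz(c[i],st,.077))
E
```

```text
[ 0.52695339 -0.185551    0.24985227] [ 9.99999686e-01 -6.61036737e-04 -3.04543496e-04  3.12328817e-04] [ 0.42939937  0.3259216  -0.18516541  1.82033403  0.07091607  1.00210781
 -1.35660265]
expect [258.20594553 175.78759134]
[250 169  17  18 232] [257.78017241 177.47844828] [ 0.54322331 -0.16051431  0.077     ]
```

View pics/w1.png

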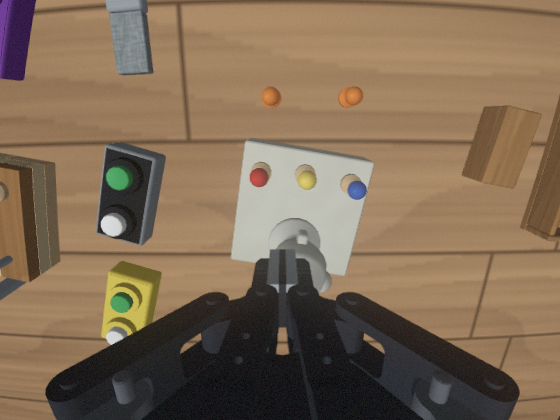

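The wrist view shows the model's red head at (258,177), giving (0.543,-0.161), which agrees with the other cameras. I align and descend to TCP z 0.128.

>>> send_rows(
  motion=[
    {"delta_pos":[0.017,-0.024,0],"twist":0,"gripper":0},
    {"delta_pos":[0,0,0.02],"twist":0,"gripper":0},
    {"delta_pos":[0,0,0.02],"twist":0,"gripper":0},
    {"delta_pos":[0,0,0.02],"twist":0,"gripper":0},
    {"delta_pos":[0,0,0.02],"twist":0,"gripper":0},
    {"delta_pos":[0,0,0.01],"twist":0,"gripper":0},
    {"delta_pos":[0,0,0],"twist":0,"gripper":0},
    {"delta_pos":[0,0,0],"twist":0,"gripper":0},
  ],
)

```text
time_s: 3.35
position: [0.5449, -0.161, 0.1606]
orientation: [1.0, -0.001, 0.0, 0.0]
force: [0.1, 0.2, 0.1]
finger_gap: -0.0
gripper_force: 0.0
```

>>> send_rows(
  motion=[
    {"delta_pos":[0,0,0.011],"twist":0,"gripper":0},
    {"delta_pos":[0,0,0.011],"twist":0,"gripper":0},
    {"delta_pos":[0,0,0.01],"twist":0,"gripper":0},
    {"delta_pos":[0,0,0],"twist":0,"gripper":0},
    {"delta_pos":[0,0,0],"twist":0,"gripper":0},
    {"delta_pos":[0,0,0],"twist":0,"gripper":0},
    {"delta_pos":[0,0,0],"twist":0,"gripper":0},
    {"delta_pos":[0,0,0],"twist":0,"gripper":0},
  ],
)

```text
time_s: 4.15
position: [0.5448, -0.1605, 0.1283]
orientation: [1.0, -0.0, 0.0, 0.0]
force: [-0.2, 1.0, -0.1]
finger_gap: -0.0004
gripper_force: 0.0
```

>>> send_rows(
  motion=[
    {"delta_pos":[0,0,0],"twist":0,"gripper":0},
    {"delta_pos":[0,0,0],"twist":0,"gripper":0},
    {"delta_pos":[0,0,0],"twist":0,"gripper":0},
    {"delta_pos":[0,0,0],"twist":0,"gripper":0},
    {"delta_pos":[0,0,0],"twist":0,"gripper":0},
    {"delta_pos":[0,0,0],"twist":0,"gripper":0},
    {"delta_pos":[0,0,0],"twist":0,"gripper":0},
    {"delta_pos":[0,0,0],"twist":0,"gripper":0},
  ],
)

```text
time_s: 4.95
position: [0.5446, -0.1604, 0.128]
orientation: [1.0, -0.0, 0.0, 0.0]
force: [-0.6, -0.3, 0.1]
finger_gap: -0.0004
gripper_force: 0.0
```

```bash
python3 - <<'E'
from h import *
st=bot.read_state();save('wrist','w2.png');print(st['position'],st['force'])
E
```

```text
[ 0.54464936 -0.16036029  0.12796834] [-0.64289336 -0.27029307  0.08370682]
```

View pics/w2.png

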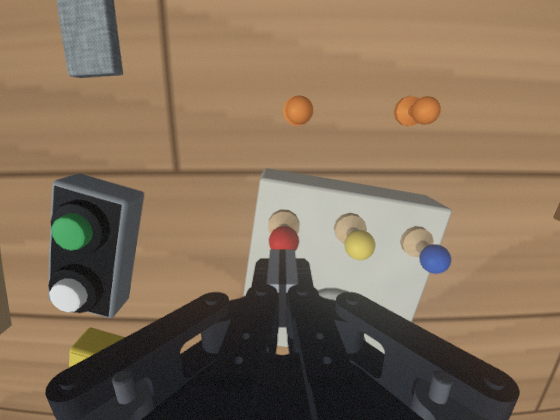

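The red head sits at (284,240), in line with the fingertips at (283,255), so the first dwell is done. Next I go up, across to the blank and look again.

>>> send_rows(
  motion=[
    {"delta_pos":[0,0,-0.04],"twist":0,"gripper":0},
    {"delta_pos":[0,0,-0.04],"twist":0,"gripper":0},
    {"delta_pos":[0,0,-0.04],"twist":0,"gripper":0},
    {"delta_pos":[0,-0.03,0],"twist":0,"gripper":0},
    {"delta_pos":[0,-0.03,0],"twist":0,"gripper":0},
    {"delta_pos":[0,-0.03,0],"twist":0,"gripper":0},
    {"delta_pos":[0,-0.03,0],"twist":0,"gripper":0},
    {"delta_pos":[0,-0.03,0],"twist":0,"gripper":0},
  ],
)

```text
time_s: 5.8
position: [0.5445, -0.0092, 0.2481]
orientation: [1.0, -0.0, 0.0, 0.0]
force: [0.3, -0.1, 0.6]
finger_gap: 0.0002
gripper_force: 0.0
```

>>> send_rows(
  motion=[
    {"delta_pos":[0,-0.03,0],"twist":0,"gripper":0},
    {"delta_pos":[0,-0.03,0],"twist":0,"gripper":0},
    {"delta_pos":[0,-0.03,0],"twist":0,"gripper":0},
    {"delta_pos":[0,-0.03,0],"twist":0,"gripper":0},
    {"delta_pos":[0,-0.03,0],"twist":0,"gripper":0},
    {"delta_pos":[0,-0.03,0],"twist":0,"gripper":0},
    {"delta_pos":[0,-0.03,0],"twist":0,"gripper":0},
    {"delta_pos":[0,-0.03,0],"twist":0,"gripper":0},
  ],
)

```text
time_s: 6.6
position: [0.5446, 0.2308, 0.248]
orientation: [1.0, -0.0, 0.0, 0.0]
force: [0.9, 0.1, 0.6]
finger_gap: 0.0
gripper_force: 0.0
```

>>> send_rows(
  motion=[
    {"delta_pos":[0,-0.019,0],"twist":0,"gripper":0},
    {"delta_pos":[0,0,0],"twist":0,"gripper":0},
    {"delta_pos":[0,0,0],"twist":0,"gripper":0},
    {"delta_pos":[0,0,0],"twist":0,"gripper":0},
  ],
)

```text
time_s: 7.0
position: [0.5451, 0.2468, 0.2478]
orientation: [1.0, -0.001, -0.0, 0.001]
force: [0.1, -1.0, -0.4]
finger_gap: -0.0
gripper_force: 0.0
```

```bash
python3 - <<'E'
from h import *
st=bot.read_state();save('wrist','w3.png');print(st['position'],st['orientation'])
im=cv2.imread('pics/w3.png').astype(int);B,G,Rr=im[...,0],im[...,1],im[...,2]
n,l,s,c=cv2.connectedComponentsWithStats(((Rr>1.8*np.maximum(G,B))&(Rr>90)).astype('uint8'))
for i in range(1,n):
    if s[i,4]>60:print(s[i],c[i],watz(c[i],st,.092))
n,l,s,c=cv2.connectedComponentsWithStats(((G>1.5*np.maximum(Rr,B))&(G>60)).astype('uint8'))
for i in range(1,n):
    if s[i,4]>60:print('g',s[i],c[i],watz(c[i],st,.053))
E
```

```text
[0.54509554 0.24682372 0.24778687] [ 9.99999137e-01 -1.15597203e-03 -7.74351406e-05  6.18928723e-04]
[  69   41   46   42 1477] [91.37169939 62.12660799] [0.67237615 0.41879409 0.092     ]
[272 188  19  19 279] [281.08602151 197.13620072] [0.54496717 0.24761494 0.092     ]
g [477 182  27  23 488] [489.94262295 192.72131148] [0.53943476 0.00323075 0.053     ]
g [433 307  22  17 279] [443.07526882 314.81003584] [0.37005162 0.0302193  0.053     ]
```

View pics/w3.png

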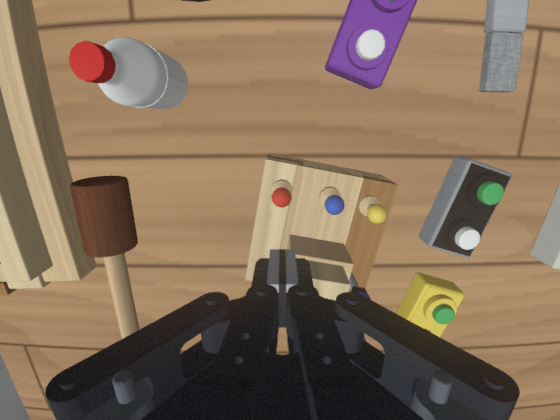

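The blank's red head is at (281,197), giving (0.545,0.248), directly below the tool. I descend to z 0.143 and dwell.

>>> send_rows(
  motion=[
    {"delta_pos":[0,0,0.02],"twist":0,"gripper":0},
    {"delta_pos":[0,0,0.02],"twist":0,"gripper":0},
    {"delta_pos":[0,0,0.02],"twist":0,"gripper":0},
    {"delta_pos":[0,0,0.015],"twist":0,"gripper":0},
    {"delta_pos":[0,0,0.01],"twist":0,"gripper":0},
    {"delta_pos":[0,0,0.01],"twist":0,"gripper":0},
    {"delta_pos":[0,0,0.01],"twist":0,"gripper":0},
    {"delta_pos":[0,0,0],"twist":0,"gripper":0},
  ],
)

```text
time_s: 7.85
position: [0.5441, 0.2482, 0.1417]
orientation: [1.0, -0.0, -0.001, 0.0]
force: [-0.2, -0.2, 0.2]
finger_gap: -0.0001
gripper_force: 0.0
```

>>> send_rows(
  motion=[
    {"delta_pos":[0,0,0],"twist":0,"gripper":0},
    {"delta_pos":[0,0,0],"twist":0,"gripper":0},
    {"delta_pos":[0,0,0],"twist":0,"gripper":0},
    {"delta_pos":[0,0,0],"twist":0,"gripper":0},
    {"delta_pos":[0,0,0],"twist":0,"gripper":0},
    {"delta_pos":[0,0,0],"twist":0,"gripper":0},
    {"delta_pos":[0,0,0],"twist":0,"gripper":0},
    {"delta_pos":[0,0,0],"twist":0,"gripper":0},
  ],
)

```text
time_s: 8.65
position: [0.5447, 0.2486, 0.1429]
orientation: [1.0, -0.0, -0.0, 0.0]
force: [0.3, -0.2, 0.7]
finger_gap: -0.0001
gripper_force: 0.0
```

>>> send_rows(
  motion=[
    {"delta_pos":[0,0,0],"twist":0,"gripper":0},
    {"delta_pos":[0,0,0],"twist":0,"gripper":0},
    {"delta_pos":[0,0,0],"twist":0,"gripper":0},
    {"delta_pos":[0,0,0],"twist":0,"gripper":0},
    {"delta_pos":[0,0,0],"twist":0,"gripper":0},
  ],
)

```text
time_s: 9.15
position: [0.5447, 0.2486, 0.1429]
orientation: [1.0, -0.0, -0.0, 0.0]
force: [-0.6, 0.8, 1.4]
finger_gap: -0.0002
gripper_force: 0.0
```

Next I rise, go to the green button (0.540, 0.002) and look from above it.

>>> send_rows(
  motion=[
    {"delta_pos":[0,0,-0.035],"twist":0,"gripper":0},
    {"delta_pos":[0,0,-0.035],"twist":0,"gripper":0},
    {"delta_pos":[0,0,-0.035],"twist":0,"gripper":0},
    {"delta_pos":[0,0.03,0],"twist":0,"gripper":0},
    {"delta_pos":[0,0.03,0],"twist":0,"gripper":0},
    {"delta_pos":[0,0.03,0],"twist":0,"gripper":0},
    {"delta_pos":[0,0.03,0],"twist":0,"gripper":0},
    {"delta_pos":[0,0.03,0],"twist":0,"gripper":0},
  ],
)

```text
time_s: 9.95
position: [0.5445, 0.0974, 0.2481]
orientation: [1.0, -0.0, 0.0, 0.0]
force: [-0.1, -0.6, 0.4]
finger_gap: -0.0001
gripper_force: 0.0
```

>>> send_rows(
  motion=[
    {"delta_pos":[-0.005,0.03,0],"twist":0,"gripper":0},
    {"delta_pos":[0,0.03,0],"twist":0,"gripper":0},
    {"delta_pos":[0,0.025,0],"twist":0,"gripper":0},
    {"delta_pos":[0,0.012,0],"twist":0,"gripper":0},
    {"delta_pos":[0,0,0.04],"twist":0,"gripper":0},
    {"delta_pos":[0,0,0.04],"twist":0,"gripper":0},
    {"delta_pos":[0,0,0],"twist":0,"gripper":0},
    {"delta_pos":[0,0,0],"twist":0,"gripper":0},
  ],
)

```text
time_s: 10.75
position: [0.5397, 0.0025, 0.1682]
orientation: [1.0, 0.0, -0.001, -0.0]
force: [0.5, -0.3, 0.2]
finger_gap: 0.0001
gripper_force: 0.0
```

```bash
python3 - <<'E'
from h import *
st=bot.read_state();save('wrist','w4.png');print(st['position'],st['orientation'])
im=cv2.imread('pics/w4.png').astype(int);B,G,Rr=im[...,0],im[...,1],im[...,2]
n,l,s,c=cv2.connectedComponentsWithStats(((G>1.5*np.maximum(Rr,B))&(G>60)).astype('uint8'))
for i in range(1,n):
    if s[i,4]>60:
        x,y,w,h=s[i,:4]
        print('g',s[i],c[i],[watz(c[i],st,z) for z in(.048,.053)],np.linalg.norm(watz((x,c[i][1]),st,.05)-watz((x+w,c[i][1]),st,.05)))
E
```

```text
[0.53972803 0.00247761 0.16820299] [ 9.99999736e-01  4.34095657e-04 -5.24156036e-04 -2.54585773e-04]
g [267 194  33  32 816] [282.80637255 209.53676471] [array([0.53793162, 0.00193094, 0.048     ]), array([0.53954152, 0.00194904, 0.053     ])] 0.028849527167988727
```

View pics/w4.png

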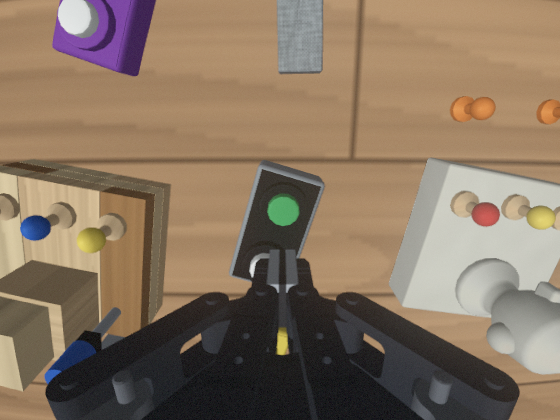

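The green button is at (283,210), measured as (0.539,0.002) and 28.8 mm across, directly under the tool. I descend to near contact, then press in small steps.

>>> send_rows(
  motion=[
    {"delta_pos":[0,0,0.03],"twist":0,"gripper":0},
    {"delta_pos":[0,0,0.03],"twist":0,"gripper":0},
    {"delta_pos":[0,0,0.02],"twist":0,"gripper":0},
    {"delta_pos":[0,0,0.005],"twist":0,"gripper":0},
    {"delta_pos":[0,0,0],"twist":0,"gripper":0},
    {"delta_pos":[0,0,0],"twist":0,"gripper":0},
  ],
)

```text
time_s: 11.4
position: [0.5412, 0.0019, 0.0849]
orientation: [1.0, -0.0, 0.002, -0.0]
force: [-0.1, -0.6, 0.1]
finger_gap: 0.0002
gripper_force: 0.0
```

>>> send_rows(
  motion=[
    {"delta_pos":[0,0,0.003],"twist":0,"gripper":0},
    {"delta_pos":[0,0,0.003],"twist":0,"gripper":0},
    {"delta_pos":[0,0,0.003],"twist":0,"gripper":0},
    {"delta_pos":[0,0,0.003],"twist":0,"gripper":0},
    {"delta_pos":[0,0,0],"twist":0,"gripper":0},
    {"delta_pos":[0,0,0],"twist":0,"gripper":0},
  ],
)

```text
time_s: 12.0
position: [0.5401, 0.0016, 0.0712]
orientation: [1.0, -0.0, 0.0, 0.0]
force: [-0.0, 0.1, 5.0]
finger_gap: -0.0003
gripper_force: 2.0
```

>>> send_rows(
  motion=[
    {"delta_pos":[0,0,0.001],"twist":0,"gripper":0},
    {"delta_pos":[0,0,0.001],"twist":0,"gripper":0},
    {"delta_pos":[0,0,0],"twist":0,"gripper":0},
  ],
)

```text
time_s: 12.3
position: [0.5402, 0.0016, 0.0697]
orientation: [1.0, -0.0, 0.0, 0.0]
force: [-1.3, 1.1, 8.1]
finger_gap: 0.0001
gripper_force: 4.7
```

>>> send_rows(
  motion=[
    {"delta_pos":[0,0,0.001],"twist":0,"gripper":0},
    {"delta_pos":[0,0,0.001],"twist":0,"gripper":0},
    {"delta_pos":[0,0,0],"twist":0,"gripper":0},
  ],
)

```text
time_s: 12.6
position: [0.5403, 0.0016, 0.0695]
orientation: [1.0, -0.0, 0.001, 0.0]
force: [-5.9, -1.5, 24.9]
finger_gap: -0.0001
gripper_force: 12.5
```

The button has bottomed out: the tool stopped at z 0.0695 with force rising to 25 N. I retract.

>>> send_rows(
  motion=[
    {"delta_pos":[0,0,-0.005],"twist":0,"gripper":0},
    {"delta_pos":[0,0,-0.01],"twist":0,"gripper":0},
    {"delta_pos":[0,0,-0.03],"twist":0,"gripper":0},
    {"delta_pos":[0,0,-0.04],"twist":0,"gripper":0},
    {"delta_pos":[0,0,-0.04],"twist":0,"gripper":0},
    {"delta_pos":[0,0,-0.04],"twist":0,"gripper":0},
    {"delta_pos":[0,0,0],"twist":0,"gripper":0},
    {"delta_pos":[0,0,0],"twist":0,"gripper":0},
  ],
)

```text
time_s: 13.4
position: [0.5394, 0.0016, 0.2325]
orientation: [1.0, -0.0, 0.0, 0.0]
force: [-0.0, 0.4, -0.3]
finger_gap: -0.0001
gripper_force: 0.0
```

```bash
python3 - <<'E'
from h import *
st=bot.read_state();save('wrist','w5.png');print(st['position'],st['force'])
E
```

```text
[0.53944803 0.00158757 0.23249191] [-0.03769821  0.36880413 -0.34269256]
```

View pics/w5.png

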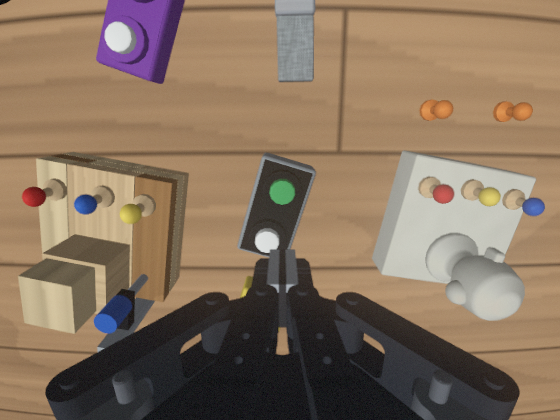

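All six pegs stand upright, the green button at (282,191) is back up, and nothing touches the tool. I hand in the job.

```bash
python3 -c "
from plant import bot
print(bot.sign_off())"
```

```text
the job is handed in; nothing more can be done
None
```

I pointed and dwelt over a second at the red peg on the model, then the one on the blank, then pressed the green record button fully down; it came back up, no pegs moved, and I handed in the job at about 13.5 s (no verdict was returned).

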